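# Hold the stock box unlocked with its sprung key lock

### The arm

A 6-joint arm with a two-finger parallel gripper is mounted at the origin on the work surface. World frame = base frame: x ahead of the robot, y to its left, z up, the work surface at z = 0. Lengths are in m, angles in rad, forces in N, time in s.
With the tool pointing down it reaches from about 0.35 to 0.775 m from the base axis. Payload 7.3 kg.
Tool frame: the origin (TCP) lies at the very end of the fingers, on their centre line; the grasp point (between the pads) lies 19 mm behind it; z points along the fingers, y is the line along which they close (so a half turn about z gives the same grasp; the last joint's range is limited). The gripper opens to 92 mm and grips with 3 to 60 N. Pads are 19 mm wide; open, the fingers measure 130 mm over their backs; the gripper's body (75 mm by 190 mm) begins 47 mm behind the grasp point.
Start: joints at [1.064, 0.342, 1.524, -0, 1.275, -0.146], TCP at [0.185, 0.491, 0.227] pointing down, gripper open.
Joint ranges: [-2.53, 2.53], [-0.77, 2.02], [0.04, 2.7], [-1, 4.14], [0.28, 2.66], [-3.11, 3.11]. Speed limits (rad/s): [2.57, 2.57, 3.14, 3.14, 3.14, 3.14].

### API

Orientations are given as [roll, pitch, yaw] about the fixed x, y, z axes, in that order (R = Rz(yaw) Ry(pitch) Rx(roll)).
In Python, from cell import robot gives the robot as it stands. The module is installed in compiled form; this text tells all that it offers.
- The arm moves only by the tool arm_command, never from a script. Its argument "moves" is a list of rows, each a list of 3 entries, a list of its own where there are three numbers: the shift along the tool's x, y, z in m, then the turn, a rotation vector about the tool's x, y, z in rad, then the finger opening in m, from 0 to 0.0918. In form: [[[dx, dy, dz], [ax, ay, az], claw], ...]. A call has exactly 5 rows; each row is the pose to reach, as a shift and turn from the pose commanded when the call began, along the tool's axes at that moment; what a row does not reach only later rows make up. A row lasts 1/10 s, in which the tool goes at most 50 mm and 8.59 degrees, less where a joint would pass 70% of its speed; a pose out of reach is approached as far as the arm can. A call with a gripper value outside its range is refused whole. The fingers move at their own pace and stop on an object; "squeeze" is the grip in N (left out, the last holds). Time passes only in rows, so rows that repeat a pose let the fingers close, or fill a call up. It gives the time, the measured TCP pose, the force, the opening and the grip force at its end, in the units of the state.
- robot.observe(): the state, without advancing time (a new reading comes with each control period).
- robot.read_camera(name): name is "scene" or "top" or "wrist"; returns the picture (420x560x3 uint8, red, green, blue); there is no depth.
- robot.camera_model(name): a dict with "fx", "fy", "cx", "cy" (pixels), "R" (3x3) and "t" (3): a world point X has camera coordinates R X + t. Camera axes: x right, y down, z forward; pixel columns grow to the right and rows downward; lengths in m; the calibration is good to about 2 mm. The wrist camera is an equidistant fisheye: a pixel r from the principal point sees the ray r / f radians off the axis. A picture is of the moment at which its call begins: read the wrist's pose just before it. camera_model takes no time and is no camera call; for the wrist camera it gives the pose at the moment of the call.
- robot.hand_in(): hands the job in; it is judged then, once.
The state is a dict: "time": time; "qpos": joint angles; "qvel": joint speeds; "joint_efforts": joint torques, N m; "tool_pos": TCP position; "tool_rot": TCP orientation; "contact_force": force on the tool from outside, world axes, zero at the start; "torque": the same for the moment, N m; "opening": finger opening in m; "grip_force": force on a finger pad.
Only numpy, scipy, OpenCV 4.12 (cv2) and the standard library are available. Lean on these libraries where they do the work, as an engineer would, in place of code of your own. Each camera call takes 0.05 s, during which the arm holds its last target. There are 200 camera calls.

### The job

Take the key with the oblong head out of the wooden key stand, push it fully home into the lock on top of the grey steel box (its pins are sticky, so wiggle the key a little if it catches), and only then turn it a quarter turn clockwise, seen from above, to draw the bolt. The lock springs back when let go, so finish still gripping the key and holding it turned. Leave the other two keys and the loose things on the bench where they are.

Things in the scene. Friction and masses are not known exactly. Their poses are not given: they have to be found in the camera images.
- key_head (a point): The key to use, upright in the stand: this point is the centre of its black plastic head, an upright oblong 9 mm thick (key x), 32 wide (key y), 44 high. Under the head a steel shoulder, 9 x 28 mm and 8 high; its underside, 30 mm below this point, rests on the stand's top and, when fully home, on the lock face. z up along the key. 50 to 80 g. Either way round fits.
- key_tip (a point): Tip of the same key's blade, 62 mm below the head's centre: a flat steel blade 5 mm thick (key x), 14 mm wide (key y) and 32 mm long below the shoulder, its last 8 mm tapering in width to 6 mm.
- keyway (a point): Centre of the keyway mouth on the brass lock cylinder's face, 104 mm above the bench; z up, turns with the cylinder. Slot 6.4 mm across (x), 16 mm long (y), 36 deep, rim flared 3 mm all round. Key y goes along keyway y. Two sprung, sticky pins poke 2.5 mm in from its y ends, 12 and 19 mm down: press up to 20 N, and rock the key 1 mm along y where it catches, to get past.
- stockbox: Grey painted steel box, fixed, 200 x 200 x 100 mm high, origin under its centre. The lock stands 4 mm proud of its top, 20 mm from the centre towards box -x (the robot's side). A small bolt with guides and strike stands 12 mm above the top, 65 mm from the centre towards box +x; the rest of the top is flat.
- plug (a joint): Turn of the lock cylinder, 0 at rest, growing clockwise seen from above to a stop at 1.57 rad. A spring turns it back: 0.02 N m at rest rising to 0.10 N m at the quarter turn. The blade has up to about 0.1 rad of play in the slot. Turning also draws the small steel bolt on the box top.
- stand: Wooden key stand, fixed, 50 (x) x 210 (y) x 42 mm high, origin under its centre. Three slots in a row along its y, 70 mm apart (-70, 0, 70 mm), each 8 mm (x) by 17 mm (y), 37 mm deep. One key stands in each, head width along the stand's y, in any order.
- disc_key: Another key in the stand, to be left: round disc head 40 mm across and 7 mm thick, round shank; top 47 mm above the stand. Origin on the stand's top face.
- tee_key: Another key in the stand, to be left: T-bar head 44 mm long and 10 mm thick, round shank; top 39 mm above the stand. Origin on the stand's top face.
- tape: Roll of brown tape lying flat on the bench, 90 mm across, 24 mm high. Leave it.
- spool: Empty grey plastic spool standing on the bench, 64 mm across, 58 mm high. Leave it.
- driver: Screwdriver lying on the bench. Leave it.
- carton: Small cardboard carton, 90 x 130 x 70 mm high. Leave it.
- cup: White mug, 76 mm across, 90 mm high. Leave it.
There are look-alikes about, which are no part of the job. Leave any white look-alike of the part that bears key_head alone.

How it is judged:
By the outcome, as a careful person would: the job done as asked, in the order asked, and still so for the second after the job is handed in, while the arm keeps its last pose, push and grip.
It also fails if it takes over 48 s, if anything falls off the work surface, if the arm or the gripper's body presses on something with over 40 N, if the wrist force passes 120 N, or if a joint passes its speed limit or range.

## Working session

There is one attempt and no reset: what is moved stays moved. The work goes in short steps, Python scripts to look and compute and a tool call to move; the robot and the scene stay as the last step left them, time stands still between calls to the robot, and variables do not carry over. Pictures are saved under pics/ and viewed, at most 12 in all, crops included, and the job is handed in when it is done.

Besides the shell and the picture viewer there is one more tool, called after "Emit:" as name(argument=value, ...), one argument or row to a line, values as JSON. arm_command: Moves the arm, as the interface text tells. Its arguments: {"type":"object","properties":{"moves":{"type":"array"},"squeeze":{"type":"number"}},"required":["moves"]}

```bash
mkdir -p pics; cat > h.py <<'E'
import numpy as np, cv2
from cell import robot
def save(n,f):
    im=robot.read_camera(n); cv2.imwrite('pics/'+f,im[:,:,::-1]); return im
def ray(n,u,v,M=None):
    m=M or robot.camera_model(n); R=np.array(m['R']);t=np.array(m['t'])
    a=np.array([(u-m['cx'])/m['fx'],(v-m['cy'])/m['fy']])
    if n=='wrist':
        r=np.linalg.norm(a); d=np.r_[a/max(r,1e-9)*np.sin(r),np.cos(r)]
    else: d=np.r_[a,1]
    return -R.T@t, R.T@d
def atz(n,u,v,z,M=None):
    c,d=ray(n,u,v,M); return c+d*(z-c[2])/d[2]
def proj(n,X,M=None):
    m=M or robot.camera_model(n); p=np.array(m['R'])@X+np.array(m['t'])
    if n=='wrist':
        r=np.hypot(p[0],p[1]); th=np.arctan2(r,p[2]); q=p[:2]/max(r,1e-9)*th
    else: q=p[:2]/p[2]
    return np.array([m['cx']+m['fx']*q[0],m['cy']+m['fy']*q[1]])
E
python3 - <<'E'
from h import *
a=save('scene','s1.png');b=save('top','t1.png')
cv2.imwrite('pics/both.png',cv2.resize(np.hstack([a,b])[:,:,::-1],(800,300)))
print(robot.observe()); 
for n in('scene','top'): m=robot.camera_model(n); print(n,m['fx'],-np.array(m['R']).T@m['t'])
E
```

```text
{'time': 0.1, 'qpos': array([ 1.06400909e+00,  3.42625400e-01,  1.52490309e+00, -6.87009556e-06,
        1.27543156e+00, -1.45978534e-01]), 'qvel': array([ 0.00197081, -0.00250763, -0.00256302, -0.0001206 ,  0.00236088,
        0.00156924]), 'joint_efforts': array([ 1.09590153e-03, -4.32002056e+01, -2.44696140e+01,  7.18720257e-02,
        5.27133280e-02, -3.17768706e-05]), 'tool_pos': array([0.18513273, 0.49088451, 0.22613525]), 'tool_rot': array([-3.14023885e+00, -1.92402073e-04,  2.78078582e+00]), 'contact_force': array([ 0.92911309, -0.73588322, -0.13781621]), 'torque': array([ 0.01539903,  0.00579886, -0.0005209 ]), 'grip_force': 0.0, 'opening': 0.09165879842088226}
scene 454.4029611912569 [ 1.0721232  -0.45501682  0.82851469]
top 482.1264647237424 [0.33081077 0.03873846 1.23707443]
```

View pics/t1.png

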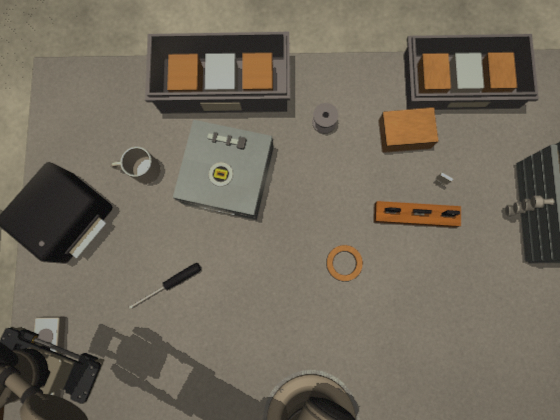

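View pics/s1.png

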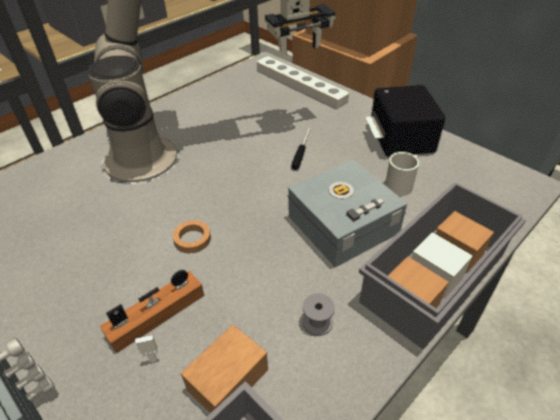

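Top view: the stand's three keys are at px (392,210), (422,212) and (451,213). The scene view shows the same keys at (180,278) disc, (150,297) tee and (117,314) black oblong. There is a white look-alike off the stand at top (444,180), scene (147,345). The lock is at top (220,174). I choose the oblong one, at top (451,213), and check it in one crop.

```bash
python3 - <<'E'
from h import *
a=cv2.imread('pics/s1.png')[255:365,80:220];b=cv2.imread('pics/t1.png')[165:235,365:475];c=cv2.imread('pics/t1.png')[115:220,170:280]
f=lambda i,s:cv2.resize(i,s,interpolation=cv2.INTER_CUBIC)
L=np.vstack([f(a,(400,314)),np.zeros((286-0-0,400,3),np.uint8)]); L[340:340+254]=f(b,(400,254))
R=np.vstack([f(c,(400,382)),np.zeros((218,400,3),np.uint8)])
cv2.imwrite('pics/c1.png',np.hstack([L,R]))
E
```

```text
(no output)
```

View pics/c1.png

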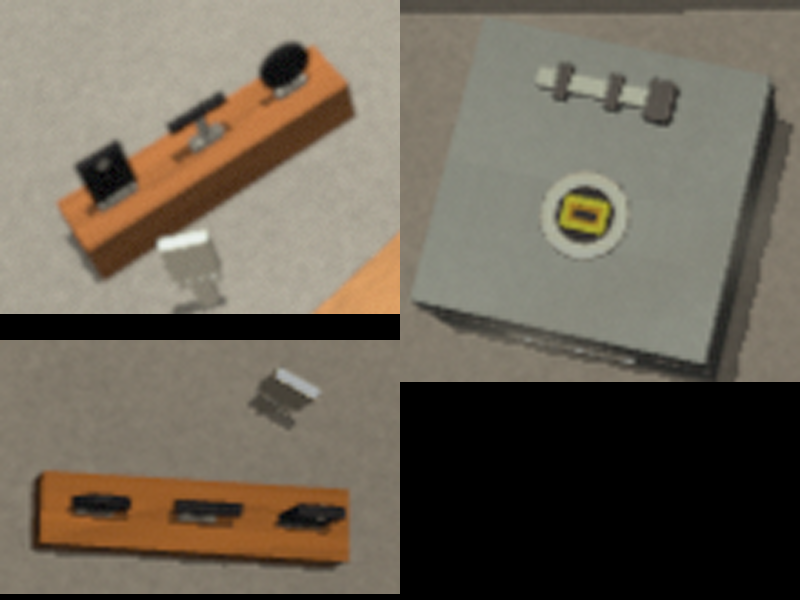

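The crop shows the black oblong head at the stand's right end (top px 451,213) with the white look-alike standing behind it. The lock slot is at top px (221,174). I'll work out positions from these.

```bash
python3 - <<'E'
from h import *
P=lambda L,z:np.array([atz('top',*p,z)[:2] for p in L])
s=P([(376,201.3),(461,206.3),(461,226),(376,221.4)],.042); print(s,s.mean(0))
d=s[0]+s[3]-s[1]-s[2]; print('stand y yaw',np.arctan2(d[1],d[0])-np.pi/2, np.linalg.norm(d)/2)
u=d/np.linalg.norm(d); print('key',s.mean(0)-.07*u)
b=P([(193.4,120.5),(272.3,135.6),(253.9,214.5),(174.1,197.5)],.1); print(b,b.mean(0))
d=b[0]+b[1]-b[2]-b[3];print('box x yaw',np.arctan2(d[1],d[0]),np.linalg.norm(d)/2)
print('lock',P([(220.9,174.1)],.104), b.mean(0)-.02*d/np.linalg.norm(d))
print('key scene',[atz('scene',117,314,.042+.03)])
E
```

```text
[[ 0.52590306 -0.169022  ]
 [ 0.51063357 -0.37997562]
 [ 0.46129231 -0.37647557]
 [ 0.47523857 -0.16693115]] [ 0.49326688 -0.27310108]
stand y yaw -0.06936745125176924 0.21075588152860616
key [ 0.48841505 -0.34293274]
[[0.72413818 0.28231867]
 [0.68260707 0.08761683]
 [0.48819029 0.13241995]
 [0.53170408 0.32439724]] [0.60665991 0.20668817]
box x yaw -0.22092133230420577 0.19824355189768014
lock [[0.58685122 0.21187961]] [0.58714599 0.21107075]
key scene [array([ 0.48847815, -0.3427752 ,  0.072     ])]
```

```bash
cat >> h.py <<'E'
from scipy.spatial.transform import Rotation as Ro
def delta(xyz,yaw):
    s=robot.observe(); R=Ro.from_euler('xyz',s['tool_rot'])
    T=Ro.from_euler('xyz',[np.pi,0,yaw])
    print('d',np.round(R.inv().apply(np.array(xyz)-s['tool_pos']),4),'rv',np.round((R.inv()*T).as_rotvec(),4))
E
python3 - <<'E'
from h import *
delta([.42,.26,.24],2.1);delta([.50,-.05,.24],1.5)
E
```

```text
d [-0.3013 -0.1331 -0.0137] rv [-1.400e-03  3.000e-04  6.808e-01]
d [-0.4855 -0.3949 -0.0134] rv [-1.3000e-03  7.0000e-04  1.2808e+00]
```

Emit:
arm_command(
  moves=[
    [[-0.045, -0.02, -0.013], [0, 0, 0.14], 0.06],
    [[-0.09, -0.04, -0.013], [0, 0, 0.28], 0.06],
    [[-0.135, -0.06, -0.013], [0, 0, 0.42], 0.06],
    [[-0.18, -0.08, -0.013], [0, 0, 0.56], 0.06],
    [[-0.225, -0.1, -0.013], [0, 0, 0.7], 0.06],
  ],
  squeeze=25,
)

```text
time: 0.6
tool_pos: [0.3614, 0.3166, 0.2396]
tool_rot: [-3.141, -0.0, 2.075]
contact_force: [0.4, 1.4, 0.0]
opening: 0.0612
grip_force: 0.0
```

```bash
python3 - <<'E'
from h import *
print(robot.observe()['tool_pos'],robot.observe()['tool_rot'])
delta([.46,.04,.24],1.5);delta([.43,-.30,.20],1.5)
E
```

```text
[0.36141036 0.31661426 0.23958132] [-3.14134935e+00 -1.00121218e-04  2.07529572e+00]
d [-0.2898 -0.0474 -0.0004] rv [-3.000e-04 -0.000e+00  5.753e-01]
d [-0.573  -0.238   0.0396] rv [-3.000e-04 -0.000e+00  5.753e-01]
```

Emit:
arm_command(
  moves=[
    [[-0.048, -0.01, 0], [0, 0, 0.14], 0.06],
    [[-0.096, -0.02, 0], [0, 0, 0.28], 0.06],
    [[-0.144, -0.03, 0], [0, 0, 0.42], 0.06],
    [[-0.192, -0.04, 0], [0, 0, 0.56], 0.06],
    [[-0.24, -0.05, 0], [0, 0, 0.575], 0.06],
  ],
)

```text
time: 1.1
tool_pos: [0.4341, 0.0824, 0.2396]
tool_rot: [-3.141, -0.0, 1.502]
contact_force: [0.7, 0.3, -1.1]
opening: 0.0604
grip_force: 0.0
```

```bash
python3 - <<'E'
from h import *
delta([.488,-.343,.16],1.5)
E
```

```text
d [-0.4207  0.0832  0.0795] rv [-0.0002 -0.0002  0.0017]
```

Emit:
arm_command(
  moves=[
    [[-0.048, 0.01, 0], [0, 0, 0], 0.06],
    [[-0.096, 0.02, 0], [0, 0, 0], 0.06],
    [[-0.144, 0.03, 0], [0, 0, 0], 0.06],
    [[-0.192, 0.04, 0], [0, 0, 0], 0.06],
    [[-0.24, 0.05, 0], [0, 0, 0], 0.06],
  ],
)

```text
time: 1.6
tool_pos: [0.4681, -0.1604, 0.2395]
tool_rot: [-3.141, -0.0, 1.505]
contact_force: [1.3, -0.2, 0.5]
opening: 0.0603
grip_force: 0.0
```

Emit:
arm_command(
  moves=[
    [[-0.045, 0.008, 0.015], [0, 0, 0], 0.06],
    [[-0.09, 0.016, 0.03], [0, 0, 0], 0.06],
    [[-0.135, 0.025, 0.05], [0, 0, 0], 0.06],
    [[-0.18, 0.033, 0.07], [0, 0, 0], 0.06],
    [[-0.18, 0.033, 0.08], [0, 0, 0], 0.06],
  ],
)

```text
time: 2.1
tool_pos: [0.4885, -0.3448, 0.1565]
tool_rot: [-3.139, -0.0, 1.501]
contact_force: [1.1, 0.0, 1.1]
opening: 0.0601
grip_force: 0.0
```

```bash
python3 - <<'E'
from h import *
M=robot.camera_model('wrist'); save('wrist','w1.png')
delta([.488,-.343,.16],1.5)
import pickle; pickle.dump(M,open('w1.pkl','wb'))
print(proj('wrist',np.array([.488,-.343,.094]),M),-np.array(M['R']).T@M['t'])
E
```

```text
d [-0.0015  0.0002 -0.0046] rv [-0.0046 -0.0036  0.0023]
[267.99905538 223.03963691] [ 0.49478905 -0.27259463  0.31428707]
```

View pics/w1.png

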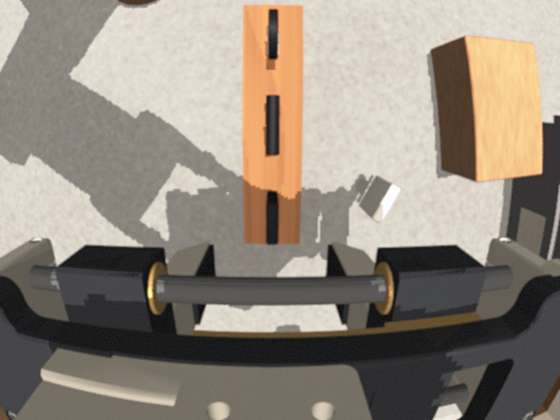

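The wrist view shows the oblong key's head edge-on at column 272, rows about 192–243, between the finger lines. The stand is centred at column 273. I'll crop for the exact edges.

```bash
python3 - <<'E'
from h import *
import pickle; M=pickle.load(open('w1.pkl','rb'))
im=cv2.imread('pics/w1.png')
cv2.imwrite('pics/w1c.png',cv2.resize(im[180:255,230:316],None,fx=8,fy=8,interpolation=cv2.INTER_CUBIC))
for p in [(267,240),(278,240),(272.5,240),(272.5,225),(272.5,205)]: print(p,atz('wrist',*p,.094,M))
for p in [(244,30),(302,30),(244,230),(301,230)]: print(p,atz('wrist',*p,.042,M))
E
```

```text
(267, 240) [ 0.48635647 -0.35581833  0.094     ]
(278, 240) [ 0.49429706 -0.35637005  0.094     ]
(272.5, 240) [ 0.49032653 -0.35609195  0.094     ]
(272.5, 225) [ 0.49109494 -0.34468499  0.094     ]
(272.5, 205) [ 0.49208793 -0.32999408  0.094     ]
(244, 30) [ 0.47820414 -0.19171526  0.042     ]
(302, 30) [ 0.5262632  -0.19491688  0.042     ]
(244, 230) [ 0.46468688 -0.36465038  0.042     ]
(301, 230) [ 0.51515041 -0.36815102  0.042     ]
```

View pics/w1c.png

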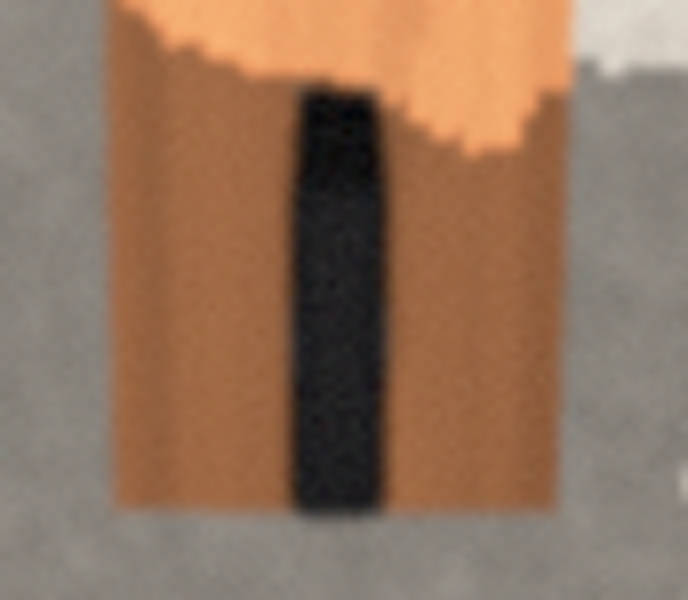

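Emit:
arm_command(
  moves=[
    [[0, 0.0025, 0.03], [0, 0, 0], 0.045],
    [[0, 0.0025, 0.055], [0, 0, 0], 0.045],
    [[0, 0.0025, 0.08], [0, 0, 0], 0.045],
    [[0, 0.0025, 0.098], [0, 0, 0], 0.045],
    [[0, 0.0025, 0.103], [0, 0, 0], 0.045],
  ],
)

```text
time: 2.65
tool_pos: [0.4913, -0.338, 0.0551]
tool_rot: [-3.139, -0.003, 1.507]
contact_force: [-0.1, 0.3, -0.4]
opening: 0.0449
grip_force: 0.0
```

Emit:
arm_command(
  moves=[
    [[0, 0, 0], [0, 0, 0], 0.03],
    [[0, 0, 0], [0, 0, 0], 0.015],
    [[0, 0, 0], [0, 0, 0], 0.004],
    [[0, 0, 0], [0, 0, 0], 0.0],
    [[0, 0, 0], [0, 0, 0], 0.0],
  ],
  squeeze=25,
)

```text
time: 3.15
tool_pos: [0.4922, -0.3405, 0.0573]
tool_rot: [3.141, 0.0, 1.506]
contact_force: [-2.3, -0.0, 0.5]
opening: 0.0098
grip_force: 5.4
```

Emit:
arm_command(
  moves=[
    [[0, 0, 0], [0, 0, 0], 0.02],
    [[0, 0, 0], [0, 0, 0], 0.02],
    [[-0.0035, -0.001, 0.004], [0, 0, 0], 0.02],
    [[-0.0035, -0.001, 0.004], [0, 0, 0], 0.0],
    [[-0.0035, -0.001, 0.004], [0, 0, 0], 0.0],
  ],
  squeeze=45,
)

```text
time: 3.65
tool_pos: [0.4907, -0.3438, 0.0524]
tool_rot: [-3.141, -0.0, 1.505]
contact_force: [0.2, -0.1, -0.4]
opening: 0.0088
grip_force: 45.0
```

Emit:
arm_command(
  moves=[
    [[0, 0, 0], [0, 0, 0], 0.0],
    [[0, 0, 0], [0, 0, 0], 0.0],
    [[0, 0, 0], [0, 0, 0], 0.0],
    [[0, 0, 0], [0, 0, 0], 0.0],
    [[0, 0, 0], [0, 0, 0], 0.0],
  ],
)

```text
time: 4.15
tool_pos: [0.4909, -0.3437, 0.0527]
tool_rot: [3.142, -0.0, 1.506]
contact_force: [0.1, 0.6, -1.2]
opening: 0.0094
grip_force: 45.0
```

Emit:
arm_command(
  moves=[
    [[0, 0, -0.01], [0, 0, 0], 0.0],
    [[0, 0, -0.03], [0, 0, 0], 0.0],
    [[0, 0, -0.065], [0, 0, 0], 0.0],
    [[0, 0, -0.11], [0, 0, 0], 0.0],
    [[0, 0, -0.15], [0, 0, 0], 0.0],
  ],
)

```text
time: 4.65
tool_pos: [0.4909, -0.3437, 0.2055]
tool_rot: [3.141, 0.001, 1.506]
contact_force: [1.0, -0.7, -0.9]
opening: 0.0089
grip_force: 45.0
```

Emit:
arm_command(
  moves=[
    [[0.04, -0.003, -0.02], [0, 0, 0], 0.0],
    [[0.085, -0.006, -0.02], [0, 0, 0], 0.0],
    [[0.13, -0.01, -0.02], [0, 0, 0], 0.0],
    [[0.175, -0.013, -0.02], [0, 0, 0], 0.0],
    [[0.22, -0.016, -0.02], [0, 0, 0], 0.0],
  ],
)

```text
time: 5.15
tool_pos: [0.4889, -0.1215, 0.2237]
tool_rot: [3.14, 0.0, 1.505]
contact_force: [0.8, 0.5, 0.1]
opening: 0.0088
grip_force: 45.0
```

```bash
python3 - <<'E'
from h import *
delta([.55,.1,.22],1.35)
E
```

```text
d [0.225  0.0465 0.0037] rv [0.0014 0.0002 0.1554]
```

Emit:
arm_command(
  moves=[
    [[0.045, 0.01, 0], [0, 0, 0.08], 0.0],
    [[0.09, 0.023, 0], [0, 0, 0.155], 0.0],
    [[0.14, 0.036, 0], [0, 0, 0.155], 0.0],
    [[0.19, 0.05, 0], [0, 0, 0.155], 0.0],
    [[0.23, 0.065, 0], [0, 0, 0.155], 0.0],
  ],
)

```text
time: 5.65
tool_pos: [0.5691, 0.1046, 0.2239]
tool_rot: [3.14, -0.001, 1.351]
contact_force: [0.6, -0.2, -0.6]
opening: 0.0091
grip_force: 45.0
```

Emit:
arm_command(
  moves=[
    [[0, 0, 0], [0, 0, 0], 0.0],
    [[0, 0, 0], [0, 0, 0], 0.0],
    [[0, 0, 0], [0, 0, 0], 0.0],
    [[0, 0, 0], [0, 0, 0], 0.0],
    [[0, 0, 0], [0, 0, 0], 0.0],
  ],
)

```text
time: 6.15
tool_pos: [0.5689, 0.1009, 0.2231]
tool_rot: [3.141, -0.0, 1.349]
contact_force: [0.5, 0.5, -1.2]
opening: 0.009
grip_force: 45.0
```

```bash
python3 - <<'E'
from h import *
M=robot.camera_model('wrist'); save('wrist','w2.png'); save('scene','s2.png')
import pickle; pickle.dump(M,open('w2.pkl','wb'))
delta([.587,.211,.19],1.35)
a=cv2.imread('pics/w2.png'); u,v=map(int,proj('wrist',np.array([.587,.211,.104]),M)); print(u,v)
s=cv2.imread('pics/s2.png'); p=robot.observe()['tool_pos']; print(p); x,y=map(int,proj('scene',p)); print(x,y)
A=cv2.resize(a[max(v-37,0):v+38,u-50:u+50],(800,600),interpolation=cv2.INTER_CUBIC); cv2.imwrite('pics/w2c.png',A); print(max(v-37,0),u-50)
B=cv2.resize(s[y-70:y+80,x-100:x+100],(800,600),interpolation=cv2.INTER_CUBIC);cv2.imwrite('pics/s2c.png',B)
E
```

```text
d [ 0.111  -0.0065  0.033 ] rv [ 0.0002 -0.0001 -0.0006]
261 76
[0.5689394  0.10124033 0.22294891]
304 167
39 211
```

View pics/w2c.png

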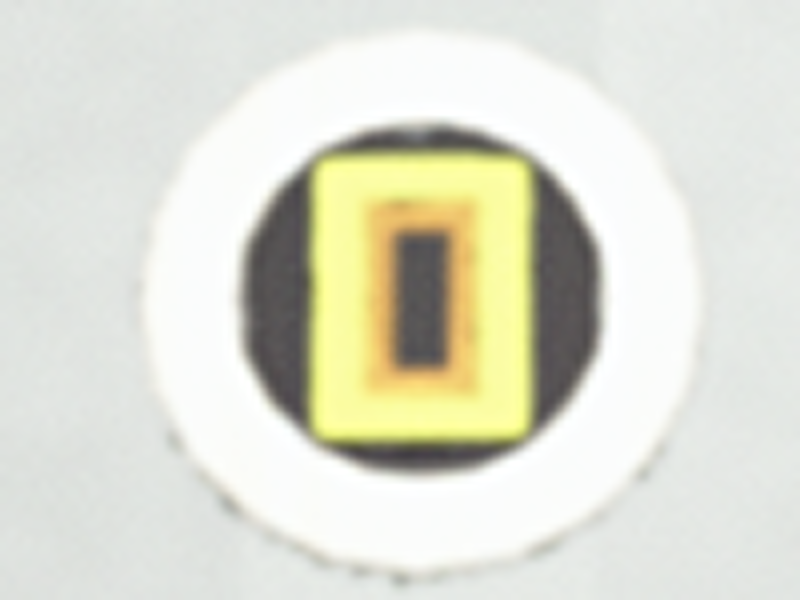

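View pics/w2.png

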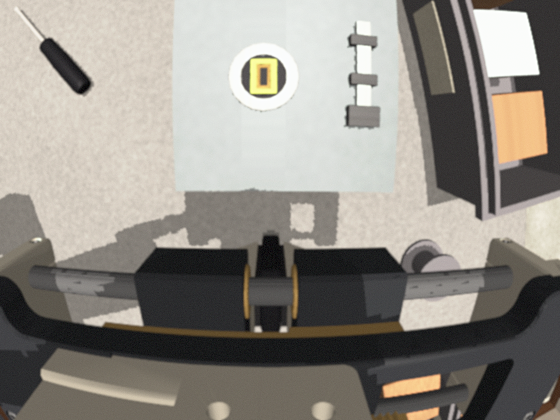

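```bash
python3 - <<'E'
from h import *
import pickle; M=pickle.load(open('w2.pkl','rb'))
L=atz('wrist',263.8,76.2,.104,M); print('lock',L)
print('axis',[atz('wrist',211+x/8,39+y/8,.104,M)[:2] for x,y in [(425,155),(424,440)]])
p=robot.observe()['tool_pos']; delta([L[0],L[1],.17],1.35)
for z in (.264,.22,.19): print(z,proj('wrist',np.r_[p[:2],z],M), proj('wrist',np.r_[p[:2]+[.016*.22,.016*.976],z],M))
a=cv2.imread('pics/w2.png'); cv2.imwrite('pics/w2k.png',np.hstack([cv2.resize(a[215:345,230:312],(378,600),interpolation=cv2.INTER_CUBIC),cv2.imread('pics/s2c.png')[:,190:612]]))
E
```

```text
lock [0.58927586 0.21104131 0.104     ]
axis [array([0.59296701, 0.22621801]), array([0.58605981, 0.19602454])]
d [ 0.1116 -0.0043  0.053 ] rv [ 0.0002 -0.0001 -0.0006]
0.264 [268.04519991 302.23019947] [267.93425294 268.0330483 ]
0.22 [268.4577954 259.4085646] [268.40254272 231.51004826]
0.19 [268.65212425 239.79638429] [268.61473927 215.30598943]
```

View pics/w2k.png

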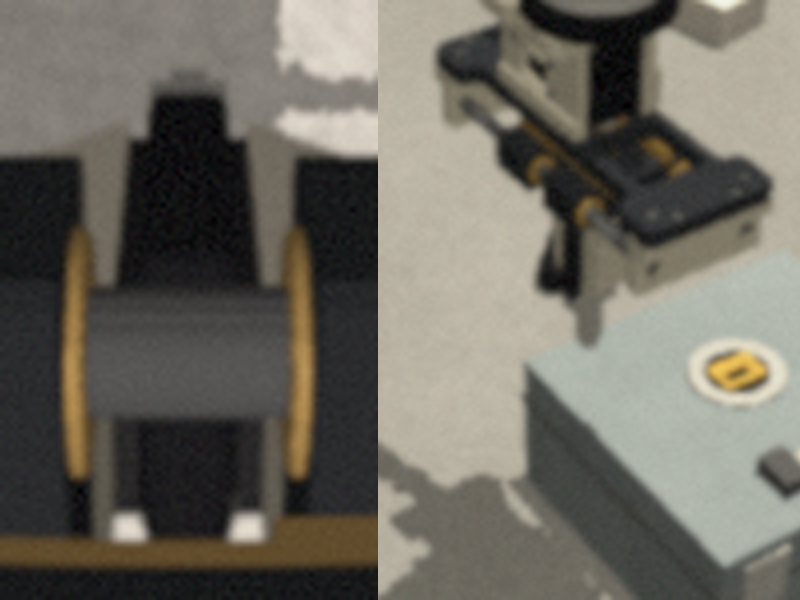

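The wrist view shows the slot at px (264,76), lying along box y, and the key gripped at column 270.7. The blade sticks out below the fingers at scene px (304,183). I'll hover just above the slot and check from the scene camera.

Emit:
arm_command(
  moves=[
    [[0.03, -0.001, 0], [0, 0, 0], 0.0],
    [[0.065, -0.003, 0], [0, 0, 0], 0.0],
    [[0.1, -0.005, 0.015], [0, 0, 0], 0.0],
    [[0.111, -0.006, 0.04], [0, 0, 0], 0.0],
    [[0.111, -0.006, 0.063], [0, 0, 0], 0.0],
  ],
)

```text
time: 6.75
tool_pos: [0.5874, 0.2135, 0.1589]
tool_rot: [3.141, -0.001, 1.353]
contact_force: [-0.3, 0.1, -0.7]
opening: 0.0087
grip_force: 45.0
```

Emit:
arm_command(
  moves=[
    [[0, 0, 0.0], [0, 0, 0], 0.0],
    [[0, 0, 0.005], [0, 0, 0], 0.0],
    [[0, 0, 0.005], [0, 0, 0], 0.0],
    [[0, 0, 0.005], [0, 0, 0], 0.0],
    [[0, 0, 0.005], [0, 0, 0], 0.0],
  ],
)

```text
time: 7.25
tool_pos: [0.5879, 0.2116, 0.1559]
tool_rot: [3.14, -0.001, 1.35]
contact_force: [-0.8, -0.3, 0.1]
opening: 0.0089
grip_force: 45.0
```

```bash
python3 - <<'E'
from h import *
s=robot.observe(); p=s['tool_pos']; print(p,s['tool_rot'],s['contact_force'])
a=save('scene','s3.png')[:,:,::-1].copy()
R=Ro.from_euler('xyz',s['tool_rot']).as_matrix()
f=lambda x,y,z:proj('scene',p+R@np.array([x,y,z]))
print('tip',f(0,0,.043),'slot',proj('scene',np.array([.5875,.211,.104])))
u,v=map(int,f(0,0,.02)); c=a[v-38:v+37,u-50:u+50]
c=cv2.resize(c,(800,600),interpolation=cv2.INTER_CUBIC)
for q in [(-.003,0,.043),(.003,0,.043),(-.007,0,.035),(.007,0,.035),(-.007,0,.011),(.007,0,.011),(-.016,0,.003),(-.016,0,-.041)]:
    x,y=f(*q); cv2.circle(c,(int((x-u+50+.5)*8),int((y-v+38+.5)*8)),3,(255,0,255),-1)
cv2.imwrite('pics/s3c.png',c)
E
```

```text
[0.58790594 0.21156597 0.15588284] [ 3.13988262e+00 -9.11264430e-04  1.35028769e+00] [-0.76723267 -0.26485323  0.09222929]
tip [340.98369434 186.26460834] slot [340.39027056 189.08553505]
```

View pics/s3c.png

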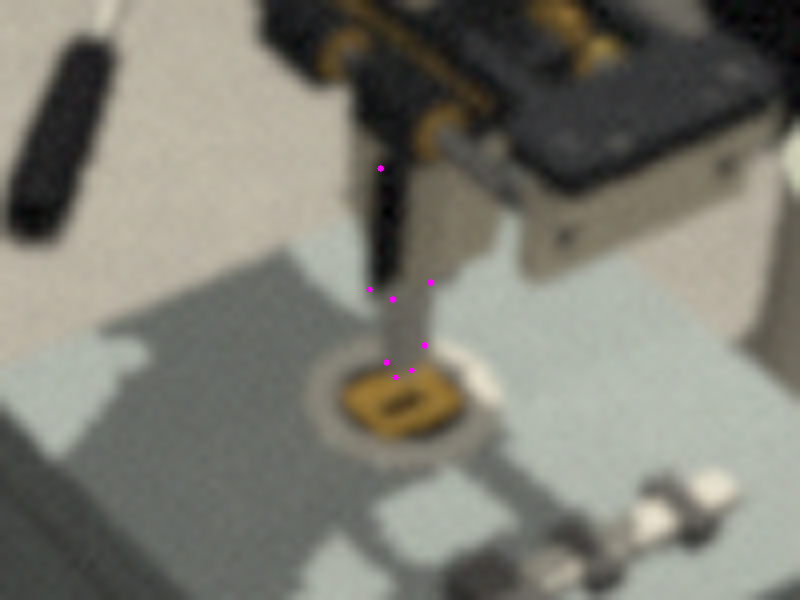

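The scene crop shows the blade tip at crop px (403,378) directly above the slot (403,402), agreeing with the projected model. Descending.

Emit:
arm_command(
  moves=[
    [[0, 0, 0.004], [0, 0, 0], 0.0],
    [[0, 0, 0.007], [0, 0, 0], 0.0],
    [[0, 0, 0.01], [0, 0, 0], 0.0],
    [[0, 0, 0.013], [0, 0, 0], 0.0],
    [[0, 0, 0.015], [0, 0, 0], 0.0],
  ],
)

```text
time: 7.8
tool_pos: [0.5872, 0.2118, 0.1392]
tool_rot: [-3.141, 0.0, 1.351]
contact_force: [-1.3, 0.1, -1.1]
opening: 0.0087
grip_force: 45.0
```

```bash
cat > st.py <<'E'
from h import *
s=robot.observe(); R=Ro.from_euler('xyz',s['tool_rot'])
print(s['tool_pos'].round(4),s['tool_rot'].round(4),'Ftool',R.inv().apply(s['contact_force']).round(1),'Ttool',R.inv().apply(s['torque']).round(2),s['time'])
E
python3 st.py
```

```text
[0.5872 0.2118 0.1392] [-3.1411e+00  2.0000e-04  1.3508e+00] Ftool [-0.2 -1.2  1.1] Ttool [-0.01 -0.08 -0.01] 7.8
```

Emit:
arm_command(
  moves=[
    [[0, 0, 0.002], [0, 0, 0], 0.0],
    [[0, 0, 0.004], [0, 0, 0], 0.0],
    [[0, 0, 0.006], [0, 0, 0], 0.0],
    [[0, 0, 0.008], [0, 0, 0], 0.0],
    [[0, 0, 0.008], [0, 0, 0], 0.0],
  ],
)

```text
time: 8.3
tool_pos: [0.5872, 0.2117, 0.1314]
tool_rot: [-3.141, 0.0, 1.351]
contact_force: [0.4, -1.0, -0.7]
opening: 0.0086
grip_force: 45.0
```

```bash
python3 st.py
```

```text
[0.5872 0.2117 0.1314] [-3.1411e+00  2.0000e-04  1.3508e+00] Ftool [-0.9  0.7  0.7] Ttool [ 0.09 -0.11 -0.  ] 8.3
```

Emit:
arm_command(
  moves=[
    [[0, 0, 0.002], [0, 0, 0], 0.0],
    [[0, 0, 0.004], [0, 0, 0], 0.0],
    [[0, 0, 0.005], [0, 0, 0], 0.0],
    [[0, 0, 0.006], [0, 0, 0], 0.0],
    [[0, 0, 0.006], [0, 0, 0], 0.0],
  ],
)

```text
time: 8.8
tool_pos: [0.5873, 0.2117, 0.1256]
tool_rot: [-3.141, 0.0, 1.351]
contact_force: [0.5, -1.2, -0.7]
opening: 0.0089
grip_force: 45.0
```

```bash
python3 st.py
```

```text
[0.5873 0.2117 0.1256] [-3.1414  0.      1.3507] Ftool [-1.1  0.7  0.7] Ttool [ 0.02 -0.07 -0.03] 8.8
```

Emit:
arm_command(
  moves=[
    [[0, 0, 0.002], [0, 0, 0], 0.0],
    [[0, 0, 0.004], [0, 0, 0], 0.0],
    [[0, 0, 0.006], [0, 0, 0], 0.0],
    [[0, 0, 0.007], [0, 0, 0], 0.0],
    [[0, 0, 0.007], [0, 0, 0], 0.0],
  ],
)

```text
time: 9.3
tool_pos: [0.5881, 0.2122, 0.1202]
tool_rot: [3.139, -0.002, 1.351]
contact_force: [-1.0, -1.0, 5.8]
opening: 0.009
grip_force: 45.0
```

```bash
python3 st.py
```

```text
[0.5881 0.2122 0.1202] [ 3.1391e+00 -1.6000e-03  1.3508e+00] Ftool [-1.2 -0.7 -5.8] Ttool [ 0.23 -0.03 -0.03] 9.3
```

Caught on a pin with 6 N. I'll press a bit more and rock along key y.

Emit:
arm_command(
  moves=[
    [[0.001, 0, 0.001], [0, 0, 0], 0.0],
    [[0.001, 0, 0.0015], [0, 0, 0], 0.0],
    [[-0.001, 0, 0.0015], [0, 0, 0], 0.0],
    [[-0.001, 0, 0.002], [0, 0, 0], 0.0],
    [[0, 0, 0.002], [0, 0, 0], 0.0],
  ],
)

```text
time: 9.8
tool_pos: [0.5885, 0.2123, 0.1192]
tool_rot: [3.138, -0.002, 1.351]
contact_force: [-2.5, -1.2, 12.4]
opening: 0.009
grip_force: 45.0
```

```bash
python3 st.py
```

```text
[0.5885 0.2123 0.1192] [ 3.1377e+00 -2.2000e-03  1.3509e+00] Ftool [ -1.7  -2.2 -12.5] Ttool [ 0.45 -0.54 -0.04] 9.8
```

Emit:
arm_command(
  moves=[
    [[0.0015, 0, 0.0005], [0, 0, 0], 0.0],
    [[0.0015, 0, 0.001], [0, 0, 0], 0.0],
    [[0, 0, 0.001], [0, 0, 0], 0.0],
    [[-0.0015, 0, 0.001], [0, 0, 0], 0.0],
    [[-0.0015, 0, 0.001], [0, 0, 0], 0.0],
  ],
)

```text
time: 10.3
tool_pos: [0.5885, 0.212, 0.1185]
tool_rot: [3.137, -0.005, 1.351]
contact_force: [-2.1, 4.9, 12.6]
opening: 0.0088
grip_force: 45.0
```

```bash
python3 st.py
```

```text
[0.5885 0.212  0.1185] [ 3.1372 -0.0048  1.3507] Ftool [  4.4  -3.  -12.6] Ttool [ 0.51  0.74 -0.03] 10.3
```

Emit:
arm_command(
  moves=[
    [[0.0015, -0.0007, 0.0005], [0, 0, 0], 0.0],
    [[0.003, -0.0007, 0.001], [0, 0, 0], 0.0],
    [[0.0035, -0.0007, 0.001], [0, 0, 0], 0.0],
    [[0.0035, -0.0007, 0.001], [0, 0, 0], 0.0],
    [[0.0015, -0.0007, 0.001], [0, 0, 0], 0.0],
  ],
)

```text
time: 10.8
tool_pos: [0.5885, 0.2122, 0.1175]
tool_rot: [3.136, -0.003, 1.35]
contact_force: [0.3, 4.5, 11.2]
opening: 0.0085
grip_force: 45.0
```

```bash
python3 st.py
```

```text
[0.5885 0.2122 0.1175] [ 3.1364e+00 -2.7000e-03  1.3505e+00] Ftool [  4.5  -0.6 -11.2] Ttool [0.17 0.67 0.01] 10.8
```

Emit:
arm_command(
  moves=[
    [[0.0015, 0, 0.001], [0, 0, 0], 0.0],
    [[0.0015, 0, 0.0015], [0, 0, 0], 0.0],
    [[0, 0, 0.0015], [0, 0, 0], 0.0],
    [[-0.002, 0, 0.0015], [0, 0, 0], 0.0],
    [[0, 0, 0.0015], [0, 0, 0], 0.0],
  ],
)

```text
time: 11.3
tool_pos: [0.5885, 0.2124, 0.1161]
tool_rot: [3.136, -0.003, 1.351]
contact_force: [-1.1, -3.7, 13.1]
opening: 0.0086
grip_force: 45.0
```

```bash
python3 st.py
```

```text
[0.5885 0.2124 0.1161] [ 3.1361e+00 -2.9000e-03  1.3508e+00] Ftool [ -3.9  -0.2 -13.1] Ttool [ 0.16 -0.9   0.03] 11.3
```

Emit:
arm_command(
  moves=[
    [[0.0015, 0, 0.001], [0, 0, 0], 0.0],
    [[0.0015, 0, 0.0015], [0, 0, 0], 0.0],
    [[0, 0, 0.0015], [0, 0, 0], 0.0],
    [[-0.002, 0, 0.0015], [0, 0, 0], 0.0],
    [[0, 0, 0.0015], [0, 0, 0], 0.0],
  ],
)

```text
time: 11.8
tool_pos: [0.5885, 0.2125, 0.1145]
tool_rot: [3.136, -0.003, 1.351]
contact_force: [-0.3, -4.6, 13.2]
opening: 0.0085
grip_force: 45.0
```

```bash
python3 st.py
```

```text
[0.5885 0.2125 0.1145] [ 3.1362e+00 -2.9000e-03  1.3508e+00] Ftool [ -4.5   0.7 -13.2] Ttool [ 0.12 -0.82 -0.  ] 11.8
```

Emit:
arm_command(
  moves=[
    [[0.001, 0, 0.0005], [0, 0, 0], 0.0],
    [[0.001, 0, 0.001], [0, 0, 0], 0.0],
    [[-0.001, 0, 0.0015], [0, 0, 0], 0.0],
    [[0, 0, 0.0015], [0, 0, 0], 0.0],
    [[0, 0, 0.0015], [0, 0, 0], 0.0],
  ],
)

```text
time: 12.3
tool_pos: [0.5885, 0.2124, 0.1141]
tool_rot: [3.136, -0.003, 1.351]
contact_force: [-2.9, -0.8, 18.6]
opening: 0.0088
grip_force: 45.0
```

```bash
python3 st.py; python3 - <<'E'
from h import *
a=save('scene','s4.png')[:,:,::-1].copy()
s=robot.observe(); p=s['tool_pos'];R=Ro.from_euler('xyz',s['tool_rot']).as_matrix()
u,v=map(int,proj('scene',p)); c=cv2.resize(a[v-38:v+37,u-50:u+50],(800,600),interpolation=cv2.INTER_CUBIC)
for h,col in ((.104,(255,0,255)),(.112,(0,255,0)),(.156,(255,255,0))):
  for y in (-.014,.014):
    q=p+R@np.array([y,.0045,0]); q[2]=h
    x,w=proj('scene',q); cv2.circle(c,(int((x-u+50.5)*8),int((w-v+38.5)*8)),2,col,-1)
cv2.imwrite('pics/s4c.png',c)
E
```

```text
[0.5885 0.2124 0.1141] [ 3.1356e+00 -2.9000e-03  1.3509e+00] Ftool [ -1.3  -2.5 -18.6] Ttool [ 0.58 -0.37 -0.01] 12.3
```

View pics/s4c.png

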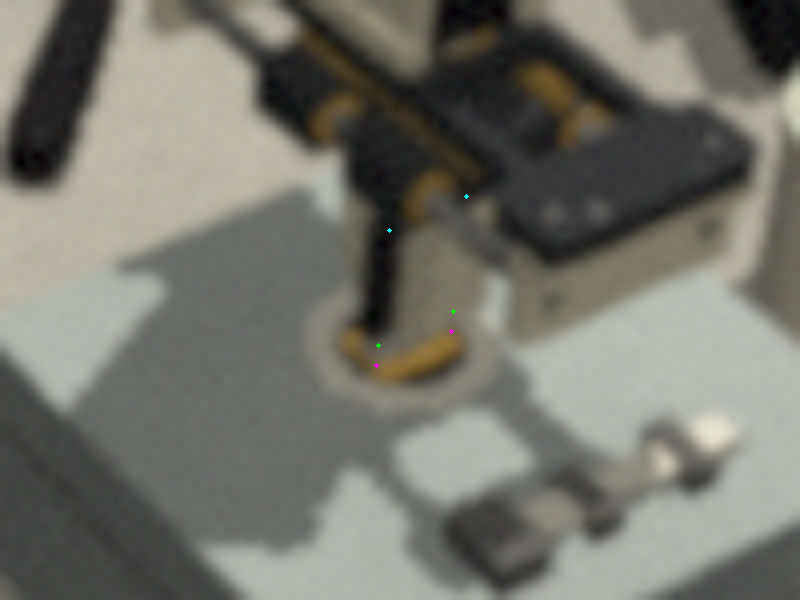

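Emit:
arm_command(
  moves=[
    [[0.0015, 0, 0.0005], [0, 0, 0], 0.0],
    [[0.0015, 0, 0.0005], [0, 0, 0], 0.0],
    [[-0.0015, 0, 0.0005], [0, 0, 0], 0.0],
    [[-0.0015, 0, 0.0005], [0, 0, 0], 0.0],
    [[0, 0, 0.0005], [0, 0, 0], 0.0],
  ],
)

```text
time: 12.85
tool_pos: [0.5885, 0.2125, 0.1141]
tool_rot: [3.135, -0.003, 1.351]
contact_force: [-4.0, -4.4, 21.8]
opening: 0.0089
grip_force: 45.0
```

```bash
python3 st.py
```

```text
[0.5885 0.2125 0.1141] [ 3.1353e+00 -2.9000e-03  1.3510e+00] Ftool [ -5.1  -2.9 -21.8] Ttool [ 0.79 -1.08  0.02] 12.85
```

Hard stop at z 0.1141 with force rising to 22 N, so the key is home. I'll ease the push and turn clockwise (+tool z).

Emit:
arm_command(
  moves=[
    [[-0.0005, -0.0005, -0.001], [0, 0, 0], 0.0],
    [[-0.0005, -0.0005, -0.002], [0, 0, 0.05], 0.0],
    [[-0.0005, -0.0005, -0.002], [0, 0, 0.12], 0.0],
    [[-0.0005, -0.0005, -0.002], [0, 0, 0.2], 0.0],
    [[-0.0005, -0.0005, -0.002], [0, 0, 0.3], 0.0],
  ],
)

```text
time: 13.35
tool_pos: [0.5887, 0.212, 0.1143]
tool_rot: [3.136, -0.005, 1.047]
contact_force: [2.7, 0.3, 9.2]
opening: 0.0088
grip_force: 45.0
```

```bash
python3 st.py
```

```text
[0.5887 0.212  0.1143] [ 3.1359 -0.0051  1.0474] Ftool [ 1.7  2.2 -9.2] Ttool [-0.43  0.15 -0.04] 13.35
```

Emit:
arm_command(
  moves=[
    [[0, 0, 0], [0, 0, 0.1], 0.0],
    [[0, 0, 0], [0, 0, 0.2], 0.0],
    [[0, 0, 0], [0, 0, 0.3], 0.0],
    [[0, 0, 0], [0, 0, 0.4], 0.0],
    [[0, 0, 0], [0, 0, 0.5], 0.0],
  ],
)

```text
time: 13.85
tool_pos: [0.5889, 0.2114, 0.1143]
tool_rot: [3.138, -0.007, 0.547]
contact_force: [3.3, -2.2, 9.0]
opening: 0.0091
grip_force: 45.0
```

```bash
python3 st.py
```

```text
[0.5889 0.2114 0.1143] [ 3.1381 -0.007   0.5468] Ftool [ 1.8  3.6 -9. ] Ttool [-0.75  0.15 -0.09] 13.85
```

Emit:
arm_command(
  moves=[
    [[0, 0, 0], [0, 0, 0.1], 0.0],
    [[0, 0, 0], [0, 0, 0.2], 0.0],
    [[0, 0, 0], [0, 0, 0.3], 0.0],
    [[0, 0, 0], [0, 0, 0.4], 0.0],
    [[0, 0, 0], [0, 0, 0.5], 0.0],
  ],
)

```text
time: 14.35
tool_pos: [0.5888, 0.2108, 0.1143]
tool_rot: [3.141, -0.007, 0.047]
contact_force: [2.4, -4.6, 9.8]
opening: 0.0086
grip_force: 45.0
```

Emit:
arm_command(
  moves=[
    [[0, 0, 0], [0, 0, 0.07], 0.0],
    [[0, 0, 0], [0, 0, 0.14], 0.0],
    [[0, 0, 0], [0, 0, 0.21], 0.0],
    [[0, 0, 0], [0, 0, 0.27], 0.0],
    [[0, 0, 0], [0, 0, 0.27], 0.0],
  ],
)

```text
time: 14.85
tool_pos: [0.5886, 0.2105, 0.1143]
tool_rot: [-3.141, -0.007, -0.221]
contact_force: [2.5, -4.6, 10.3]
opening: 0.0088
grip_force: 45.0
```

```bash
python3 st.py
```

```text
[0.5886 0.2105 0.1143] [-3.141  -0.0069 -0.2209] Ftool [  3.5   3.9 -10.3] Ttool [-0.96  0.42 -0.1 ] 14.85
```

Emit:
arm_command(
  moves=[
    [[0, 0, 0], [0, 0, 0.03], 0.0],
    [[0, 0, 0], [0, 0, 0.06], 0.0],
    [[0, 0, 0], [0, 0, 0.08], 0.0],
    [[0, 0, 0], [0, 0, 0.08], 0.0],
    [[0, 0, 0], [0, 0, 0.08], 0.0],
  ],
)

```text
time: 15.35
tool_pos: [0.5886, 0.2106, 0.1143]
tool_rot: [-3.14, -0.007, -0.299]
contact_force: [2.1, -4.9, 9.2]
opening: 0.0087
grip_force: 45.0
```

```bash
python3 st.py
```

```text
[0.5886 0.2106 0.1143] [-3.1403 -0.0068 -0.2992] Ftool [ 3.5  4.1 -9.1] Ttool [-0.81  0.54 -0.14] 15.35
```

Emit:
arm_command(
  moves=[
    [[0, 0, 0], [0, 0, 0.02], 0.0],
    [[0, 0, 0], [0, 0, 0.04], 0.0],
    [[0, 0, 0], [0, 0, 0.06], 0.0],
    [[0, 0, 0], [0, 0, 0.06], 0.0],
    [[0, 0, 0], [0, 0, 0.06], 0.0],
  ],
)

```text
time: 15.85
tool_pos: [0.5887, 0.2108, 0.1143]
tool_rot: [-3.14, -0.007, -0.359]
contact_force: [2.4, -3.8, 9.8]
opening: 0.0087
grip_force: 45.0
```

```bash
python3 st.py
```

```text
[0.5887 0.2108 0.1143] [-3.1396 -0.0067 -0.359 ] Ftool [ 3.7  2.7 -9.8] Ttool [-0.61  0.55 -0.17] 15.85
```

```bash
python3 - <<'E'
from h import *
b=save('top','t5.png')[:,:,::-1]; s=save('scene','s5.png')[:,:,::-1]
f=lambda i:cv2.resize(i,(400,300),interpolation=cv2.INTER_CUBIC)
A=cv2.imread('pics/s4.png');T=cv2.imread('pics/t1.png')
c=lambda i:f(i[165:225,320:400]); t=lambda i:f(i[120:165,195:255])
cv2.imwrite('pics/f.png',np.vstack([np.hstack([c(A),c(s)]),np.hstack([t(T),t(b)])]))
E
```

```text
(no output)
```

View pics/f.png

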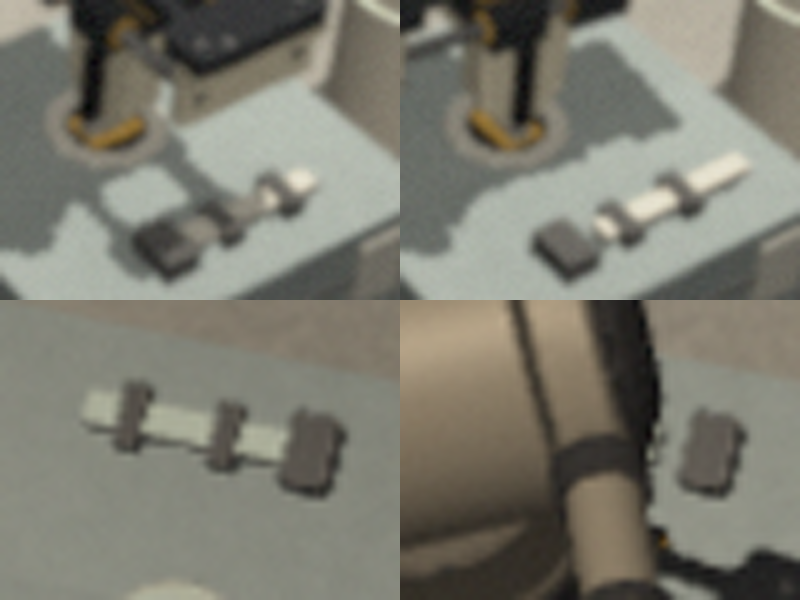

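The bolt, crop px (600,225)–(745,160), is drawn clear of the strike at (565,250). I'll add a small extra turn to seat it against the stop.

Emit:
arm_command(
  moves=[
    [[0, 0, 0], [0, 0, 0.02], 0.0],
    [[0, 0, 0], [0, 0, 0.04], 0.0],
    [[0, 0, 0], [0, 0, 0.05], 0.0],
    [[0, 0, 0], [0, 0, 0.05], 0.0],
    [[0, 0, 0], [0, 0, 0.05], 0.0],
  ],
)

```text
time: 16.45
tool_pos: [0.5886, 0.2108, 0.1143]
tool_rot: [-3.139, -0.007, -0.409]
contact_force: [2.5, -3.5, 10.0]
opening: 0.0088
grip_force: 45.0
```

```bash
python3 st.py
```

```text
[0.5886 0.2108 0.1143] [-3.1394 -0.0067 -0.4086] Ftool [  3.7   2.2 -10. ] Ttool [-0.57  0.56 -0.3 ] 16.45
```

The torque jumped to 0.30 N m, so the cylinder is firmly against its stop. Handing in.

```bash
python3 -c "
from cell import robot
print(robot.hand_in())"
```

```text
the job is handed in; nothing more can be done
None
```

The oblong-head key went fully home in the lock, was then turned a quarter turn clockwise to its stop, and is still gripped and held turned. The scene camera showed the bolt drawn clear of its strike, and the job was handed in at about 16.5 s.

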